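# Sweep the stray nuts into the bay

### The job

Clear the assembly mat: sweep the three loose steel hex nuts along the surface with the fingers into the yellow three-sided bay, so that all three lie flat and wholly inside it. Do not pick a nut up, and leave the brass bush and everything else on the bench where it stands.

Things in the scene. Friction and masses are not known exactly. Their poses are not given: they have to be found in the camera images.
- nut_a: a loose, bright zinc-plated steel hex nut lying flat, 36 mm across its flats (42 mm across corners), 20 mm thick, open hole about 18 mm wide, about 0.11 kg (0.08 to 0.15); origin at the centre of its underside, z up along the hole, x through the middle of a flat. It slides on the surface when pushed with 0.3 to 1.5 N
- nut_b: a loose, bright zinc-plated steel hex nut lying flat, 36 mm across its flats (42 mm across corners), 20 mm thick, open hole about 18 mm wide, about 0.11 kg (0.08 to 0.15); origin at the centre of its underside, z up along the hole, x through the middle of a flat. It slides on the surface when pushed with 0.3 to 1.5 N
- nut_c: a loose, bright zinc-plated steel hex nut lying flat, 36 mm across its flats (42 mm across corners), 20 mm thick, open hole about 18 mm wide, about 0.11 kg (0.08 to 0.15); origin at the centre of its underside, z up along the hole, x through the middle of a flat. It slides on the surface when pushed with 0.3 to 1.5 N
- bay: fixed yellow bay, dark blue floor level with the mat (no sill), inside 160 mm wide (its x), 130 mm deep (its y). Walls 6 mm thick, 30 mm high at its +y back and its +x and -x sides; open to its -y, where two 40 mm wings splay out at 45 degrees (tips 222 mm apart, 94 mm to -y of the centre). Origin at the centre of its floor; turned about z by up to 0.3 rad
- bay_mouth (a point): middle of the bay's mouth line, on the floor between the front ends of the two straight side walls, 65 mm to -y of the bay's centre in the bay's frame; same axes as the bay, into the bay is +y
- bush: loose upright brass bush among the nuts, to be left alone: flange 40 mm diameter and 10 mm high, above it 30 mm diameter, 50 mm high in all; origin at the centre of its underside
- tape: loose orange tape roll lying flat beyond the bay's far side wall (+x), to be left alone: 84 mm diameter, 24 mm high, hole 60 mm; origin at the centre of its underside
- driver: loose screwdriver with red handle lying to the right of the work, to be left alone: 200 mm long along its x, blade to +x, handle 26 mm thick; origin under its middle
- cup: loose green cup standing to the left, to be left alone: 76 mm across the rim, 95 mm high; origin at the centre of its underside
- bottle: loose white bottle standing to the left, to be left alone: 68 mm diameter, 170 mm high; origin at the centre of its underside
- jar: loose pale, clear-walled jar with grey cap standing to the right, to be left alone: 60 mm diameter, 70 mm high; origin at the centre of its underside

How it is judged:
By the outcome, as a careful person would: the job done as asked, in the order asked, and still so for the second after the job is handed in, with the robot touching nothing.
It also fails if it takes over 72 s, if anything falls off the work surface, if the arm or the gripper's body presses on something with over 40 N, if the wrist force passes 120 N, or if a joint passes its speed limit or range.

### The arm

A 6-joint arm with a two-finger parallel gripper is mounted at the origin on the work surface. World frame = base frame: x ahead of the robot, y to its left, z up, the work surface at z = 0. Lengths are in m, angles in rad, forces in N, time in s.
With the tool pointing down it reaches from about 0.35 to 0.85 m from the base axis. Payload 8.1 kg.
Tool frame: the origin (TCP) lies on the mounting face of the last link; the fingertips stand 186 mm ahead of it and the grasp point (between the pads) lies 167 mm ahead of it; z points along the fingers, y is the line along which they close (so a half turn about z gives the same grasp; the last joint's range is limited). The gripper opens to 93 mm and grips with 3 to 60 N. Pads are 15 mm wide; open, the fingers measure 128 mm over their backs; the gripper's body (75 mm by 188 mm) begins 65 mm behind the grasp point.
Start: joints at [1.189, 0.13, 1.488, -0, 1.523, -0.085], TCP at [0.175, 0.574, 0.405] pointing down, gripper open.
Joint ranges: [-2.96, 2.96], [-0.89, 2.26], [0.02, 2.5], [-1.34, 4.48], [0, 2.73], [-2.66, 2.66]. Speed limits (rad/s): [2.39, 2.39, 2.79, 3.14, 3.14, 3.14].

### API

Orientations are given as a rotation vector (axis times angle).
In Python, from plant import read_state, read_camera, camera_params, close_job gives the robot as it stands. The module is installed in compiled form; this text tells all that it offers.
- The arm moves only by the tool servo_tool, never from a script. Its argument "increments" is a list of rows, each an object with "slide": the shift along the tool's x, y, z in mm, a list of three; "dr": the turn, a rotation vector about the tool's x, y, z in rad, a list of three; "jaw": the closure, from 0 (fully open) to 1 (shut). In form: [{"slide": [x, y, z], "dr": [ax, ay, az], "jaw": jaw}, ...]. A call has 1 to 20 rows; each row is the pose to reach, as a shift and turn from the pose commanded when the call began, along the tool's axes at that moment; what a row does not reach only later rows make up. A row lasts 1/10 s, in which the tool goes at most 50 mm and 8.59 degrees, less where a joint would pass 70% of its speed; a pose out of reach is approached as far as the arm can. A call with a gripper value outside its range is refused whole. The fingers move at their own pace and stop on an object; "force" is the grip in N (left out, the last holds). Time passes only in rows, so rows that repeat a pose let the fingers close. It gives the time, the measured TCP pose, the force, the opening and the grip force at its end, in the units of the state.
- read_state(): the state, without advancing time (a new reading comes with each control period).
- read_camera(name): name is "side" or "top" or "wrist"; returns (picture, depth): 400x640x3 uint8, red, green, blue; 400x640 float32, m along the optical axis (not along the pixel's ray), 0 where there is no reading.
- camera_params(name): a dict with "fx", "fy", "cx", "cy" (pixels), "k1" (the pictures are not rectified: a ray, as slopes to the right and down, at radius r is drawn at 1 + k1 r^2 times it, then the intrinsics apply), "rvec" (rotation vector, rad) and "tvec" (3), from world to camera coordinates, as OpenCV has them. Camera axes: x right, y down, z forward; pixel columns grow to the right and rows downward; lengths in m; the calibration is good to about 2 mm. A picture is of the moment at which its call begins: read the wrist's pose just before it. camera_params takes no time and is no camera call; for the wrist camera it gives the pose at the moment of the call.
- close_job(): hands the job in; it is judged then, once.
The state is a dict: "t": time; "q": joint angles; "dq": joint speeds; "joint_torque": joint torques, N m; "tool_pos": TCP position; "orientation": TCP orientation; "force": force on the tool from outside, world axes, zero at the start; "wrist_torque": the same for the moment, N m; "opening": finger opening in m; "gripper_force": force on a finger pad.
Only numpy, scipy, OpenCV 4.12 (cv2) and the standard library are available. Lean on these libraries where they do the work, as an engineer would, in place of code of your own. Each camera call takes 0.05 s, during which the arm holds its last target. There are 200 camera calls.

## Working session

There is one attempt and no reset: what is moved stays moved. The work goes in short steps, Python scripts to look and compute and a tool call to move; the robot and the scene stay as the last step left them, time stands still between calls to the robot, and variables do not carry over. Pictures are saved under pics/ and viewed, at most 10 in all, crops included, and the job is handed in when it is done.

Besides the shell and the picture viewer there is one more tool, called after "Emit:" by a JSON object that holds its "name" and its "arguments". servo_tool: Moves the arm, as the interface text tells. Its arguments: {"type":"object","properties":{"increments":{"type":"array"},"force":{"type":"number"}},"required":["increments"]}

```bash
mkdir -p pics
cat > h.py <<'E'
import numpy as np, cv2
from plant import *
def px2w(name,uv,z,p=None):
    p=p or camera_params(name); R,_=cv2.Rodrigues(np.array(p["rvec"],float)); t=np.array(p["tvec"],float)
    out=[]
    for u,v in uv:
        d=np.array([(u-p["cx"])/p["fx"],(v-p["cy"])/p["fy"]]); s=d.copy()
        for _ in range(20): s=d/(1+p["k1"]*(s@s))
        r=R.T@np.array([s[0],s[1],1]); c=-R.T@t
        out.append(c+r*(z-c[2])/r[2])
    return np.array(out)
E
python3 - <<'E'
from h import *
s=read_state();print(s)
im,d=read_camera("top");cv2.imwrite("pics/top.png",im[:,:,::-1])
np.save("top.npy",im); np.save("topd.npy",d)
print(camera_params("top"))
E
```

```text
{'t': 0.0, 'q': array([ 1.18862011e+00,  1.31147514e-01,  1.48926549e+00, -2.55470792e-05,
        1.52301611e+00, -8.53923559e-02]), 'dq': array([ 0.00133771,  0.00060612, -0.0002341 , -0.00193566, -0.00034367,
        0.00063181]), 'joint_torque': array([ 8.32950154e-04, -5.59853053e+01, -4.91756701e+01,  7.68133882e-02,
        3.58642673e-02, -1.49918142e-04]), 'tool_pos': array([0.17536028, 0.57356075, 0.40370288]), 'orientation': array([-4.64416617e-01, -3.10666972e+00,  2.81514602e-03]), 'force': array([-0.13341641, -0.41812179,  0.32341997]), 'wrist_torque': array([0.00674239, 0.02515619, 0.03768986]), 'gripper_force': 0.0, 'opening': 0.09328943054616107}
{'fx': 488.7321549493787, 'fy': 488.7321549493787, 'cx': 326.93021889330004, 'cy': 201.50269296375706, 'k1': 0.02839127126890713, 'rvec': array([ 2.18134574, -2.16595824,  0.05519922]), 'tvec': array([0.04614823, 0.56546107, 1.51806911])}
```

View pics/top.png

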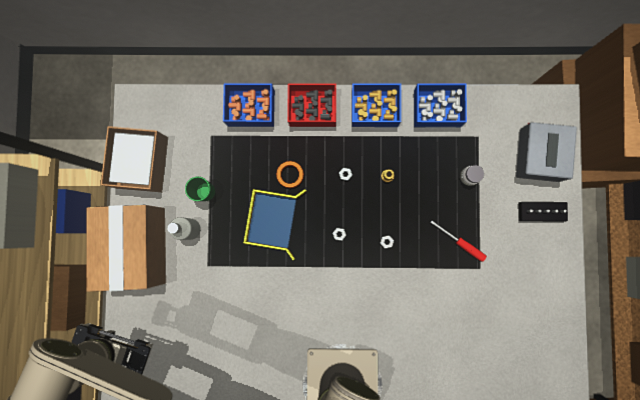

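The picture has world +x up and +y left. The bay spans about (245–297, 190–250) and opens to the right. The nuts are near (345,174), (339,234) and (387,242), the bush at (388,175).

Run:
```python
import cv2,numpy as np
im=np.load("top.npy")[150:270,235:415,::-1]
cv2.imwrite("pics/crop.png",cv2.resize(im,None,fx=4.4,fy=4.4,interpolation=cv2.INTER_CUBIC))
```

```text
(no output)
```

View pics/crop.png

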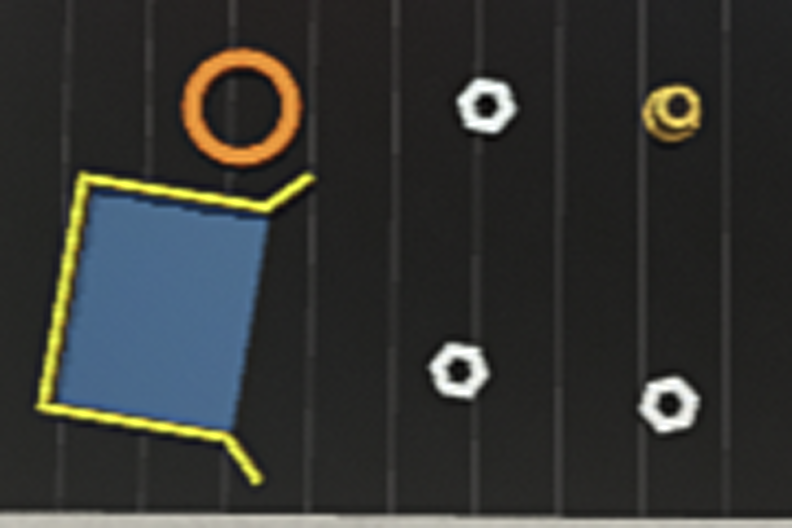

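The enlarged crop gives these pixel positions:
- **Nuts:** (487,106), (459,370), (669,404).
- **Bush top:** (678,108). **Tape:** (242,107).
- **Bay wall corners:** (82,177), (42,406), (268,207), (229,436).
- **Wing tips:** (312,178), (258,481).

Run:
```python
from h import *
f=lambda L,z:px2w("top",[(235+(a+.5)/4.4-.5,150+(b+.5)/4.4-.5) for a,b in L],z).round(4)[:,:2]
print("nuts",f([(487,106),(459,370),(669,404)],.02))
print("bush",f([(678,108)],.05),"tape",f([(242,107)],.024))
w=f([(82,177),(42,406),(268,207),(229,436),(312,178),(258,481)],.03);print("walls",w)
print(np.linalg.norm(w[0]-w[1]),np.linalg.norm(w[0]-w[2]),np.linalg.norm(w[4]-w[5]))
fw=f([(90,190),(55,400),(268,215),(233,432)],0.0);print("floor",fw)
y=(w[2]+w[3]-w[0]-w[1]);y=-y/np.linalg.norm(y);x=(w[0]-w[1])/np.linalg.norm(w[0]-w[1]);print(y,x,np.arctan2(x[1],x[0]))
R,_=cv2.Rodrigues(read_state()["orientation"]);print(R.round(3))
```

```text
nuts [[ 0.6537 -0.0072]
 [ 0.4642  0.0118]
 [ 0.4414 -0.1374]]
bush [[ 0.649  -0.1409]] tape [[0.6515 0.1688]]
walls [[0.5998 0.282 ]
 [0.4365 0.3073]
 [0.5791 0.1486]
 [0.4163 0.1742]
 [0.6    0.1175]
 [0.3849 0.1532]]
0.16524823750951173 0.1349964814356285 0.21804242706409224
floor [[0.5932 0.2812]
 [0.4406 0.3037]
 [0.5757 0.1512]
 [0.4185 0.1745]]
[0.15169486 0.98842737] [ 0.98821024 -0.15310299] -0.1537075290584793
[[-0.956  0.292 -0.001]
 [ 0.292  0.956 -0.002]
 [ 0.    -0.002 -1.   ]]
```

```bash
cat >> h.py <<'E'
C=np.array([.508,.227]); EX=np.array([.988,-.153]); EY=np.array([.153,.988])
def bay(bx,by): return C+bx*EX+by*EY
def tobay(p): d=np.array(p)[:2]-C; return np.array([d@EX,d@EY]).round(4)
def go(x,y,z,head):
    "tool-frame slide (mm) and dr to a tool-down pose whose x axis has the given world heading (deg)"
    from scipy.spatial.transform import Rotation as Q
    s=read_state(); R=Q.from_rotvec(s["orientation"]); h=np.radians(head)
    tx=np.array([np.cos(h),np.sin(h),0]); tz=np.array([0,0,-1.]); T=Q.from_matrix(np.c_[tx,np.cross(tz,tx),tz])
    print("slide",(R.inv().apply(np.array([x,y,z])-s["tool_pos"])*1000).round(1),"dr",(R.inv()*T).as_rotvec().round(3))
E
python3 -c "
from h import *
go(.463,-.043,.40,89)"
```

```text
slide [-455.4 -505.5    4.5] dr [-2.000e-03  1.000e-03  1.291e+00]
```

Emit:
{"name": "servo_tool", "arguments": {"increments": [{"slide": [-455, -505, 4], "dr": [-0.002, 0.001, 1.291], "jaw": 0.785}, {"slide": [-455, -505, 4], "dr": [-0.002, 0.001, 1.291], "jaw": 0.785}, {"slide": [-455, -505, 4], "dr": [-0.002, 0.001, 1.291], "jaw": 0.785}, {"slide": [-455, -505, 4], "dr": [-0.002, 0.001, 1.291], "jaw": 0.785}, {"slide": [-455, -505, 4], "dr": [-0.002, 0.001, 1.291], "jaw": 0.785}, {"slide": [-455, -505, 4], "dr": [-0.002, 0.001, 1.291], "jaw": 0.785}, {"slide": [-455, -505, 4], "dr": [-0.002, 0.001, 1.291], "jaw": 0.785}, {"slide": [-455, -505, 4], "dr": [-0.002, 0.001, 1.291], "jaw": 0.785}, {"slide": [-455, -505, 4], "dr": [-0.002, 0.001, 1.291], "jaw": 0.785}, {"slide": [-455, -505, 4], "dr": [-0.002, 0.001, 1.291], "jaw": 0.785}, {"slide": [-455, -505, 4], "dr": [-0.002, 0.001, 1.291], "jaw": 0.785}, {"slide": [-455, -505, 4], "dr": [-0.002, 0.001, 1.291], "jaw": 0.785}, {"slide": [-455, -505, 4], "dr": [-0.002, 0.001, 1.291], "jaw": 0.785}, {"slide": [-455, -505, 4], "dr": [-0.002, 0.001, 1.291], "jaw": 0.785}, {"slide": [-455, -505, 4], "dr": [-0.002, 0.001, 1.291], "jaw": 0.785}, {"slide": [-455, -505, 4], "dr": [-0.002, 0.001, 1.291], "jaw": 0.785}, {"slide": [-455, -505, 4], "dr": [-0.002, 0.001, 1.291], "jaw": 0.785}, {"slide": [-455, -505, 4], "dr": [-0.002, 0.001, 1.291], "jaw": 0.785}, {"slide": [-455, -505, 4], "dr": [-0.002, 0.001, 1.291], "jaw": 0.785}, {"slide": [-455, -505, 4], "dr": [-0.002, 0.001, 1.291], "jaw": 0.785}]}}

```text
t: 2.05
tool_pos: [0.4627, -0.0415, 0.4009]
orientation: [-2.239, -2.204, -0.003]
force: [0.4, 0.3, 0.5]
opening: 0.0198
gripper_force: 0.0
```

```bash
python3 -c "
from h import *
s=read_state();print(s['t'],s['tool_pos'],s['q'],s['opening'])
go(.463,-.043,.192,89)"
```

```text
2.05 [ 0.46274158 -0.04148574  0.40088998] [-0.20066873 -0.24320152  1.85474408  0.00200092  1.52912464 -0.18508624] 0.01975659717755492
slide [ -1.9   0.  208.9] dr [ 0.001 -0.002  0.002]
```

Emit:
{"name": "servo_tool", "arguments": {"increments": [{"slide": [-1, 0, 45], "dr": [0, 0, 0], "jaw": 0.785}, {"slide": [-2, 0, 90], "dr": [0, 0, 0], "jaw": 0.785}, {"slide": [-2, 0, 135], "dr": [0, 0, 0], "jaw": 0.785}, {"slide": [-2, 0, 170], "dr": [0, 0, 0], "jaw": 0.785}, {"slide": [-2, 0, 190], "dr": [0, 0, 0], "jaw": 0.785}, {"slide": [-2, 0, 202], "dr": [0, 0, 0], "jaw": 0.785}, {"slide": [-2, 0, 208], "dr": [0, 0, 0], "jaw": 0.785}, {"slide": [-2, 0, 208], "dr": [0, 0, 0], "jaw": 0.785}, {"slide": [-2, 0, 208], "dr": [0, 0, 0], "jaw": 0.785}]}}

```text
t: 2.95
tool_pos: [0.4638, -0.0439, 0.194]
orientation: [2.239, 2.202, 0.005]
force: [0.8, 0.6, -0.0]
opening: 0.0204
gripper_force: 0.0
```

```bash
python3 -c "
from h import *
s=read_state();print(s['t'],s['tool_pos'],s['force'])
go(.468,.2445,.192,89)
im,d=read_camera('side');cv2.imwrite('pics/side1.png',im[:,:,::-1])"
```

```text
2.95 [ 0.463793   -0.04391249  0.19399786] [ 0.8343015   0.56138092 -0.04902665]
slide [288.4  -0.7   2.4] dr [ 0.003 -0.001  0.001]
```

View pics/side1.png

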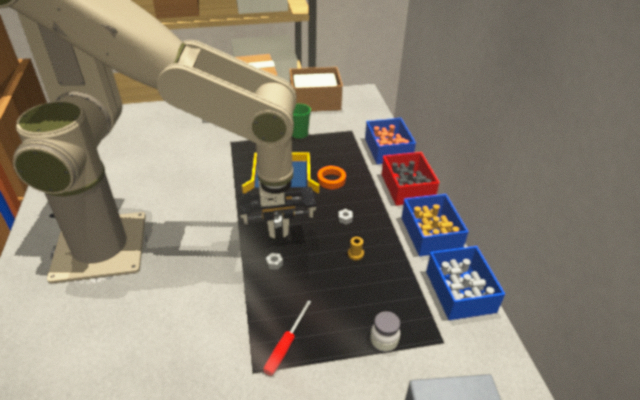

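The side view shows the fingers at about (278,228), low behind the near nut and clear of the other nut at (274,261).

Emit:
{"name": "servo_tool", "arguments": {"increments": [{"slide": [8, 0, 1], "dr": [0, 0, 0], "jaw": 0.785}, {"slide": [16, 0, 2], "dr": [0, 0, 0], "jaw": 0.785}, {"slide": [22, 0, 2], "dr": [0, 0, 0], "jaw": 0.785}, {"slide": [28, 0, 2], "dr": [0, 0, 0], "jaw": 0.785}, {"slide": [34, 0, 2], "dr": [0, 0, 0], "jaw": 0.785}, {"slide": [40, 0, 2], "dr": [0, 0, 0], "jaw": 0.785}, {"slide": [48, 0, 2], "dr": [0, 0, 0], "jaw": 0.785}, {"slide": [56, 0, 2], "dr": [0, 0, 0], "jaw": 0.785}, {"slide": [65, 0, 2], "dr": [0, 0, 0], "jaw": 0.785}, {"slide": [75, 0, 2], "dr": [0, 0, 0], "jaw": 0.785}, {"slide": [85, 0, 2], "dr": [0, 0, 0], "jaw": 0.785}, {"slide": [95, 0, 2], "dr": [0, 0, 0], "jaw": 0.785}, {"slide": [105, 0, 2], "dr": [0, 0, 0], "jaw": 0.785}, {"slide": [115, 0, 2], "dr": [0, 0, 0], "jaw": 0.785}, {"slide": [125, 0, 2], "dr": [0, 0, 0], "jaw": 0.785}, {"slide": [135, 0, 2], "dr": [0, 0, 0], "jaw": 0.785}, {"slide": [144, 0, 2], "dr": [0, 0, 0], "jaw": 0.785}, {"slide": [152, 0, 2], "dr": [0, 0, 0], "jaw": 0.785}, {"slide": [158, 0, 2], "dr": [0, 0, 0], "jaw": 0.785}, {"slide": [162, 0, 2], "dr": [0, 0, 0], "jaw": 0.785}]}}

```text
t: 5.0
tool_pos: [0.4658, 0.1187, 0.191]
orientation: [-2.239, -2.202, -0.003]
force: [0.7, -1.1, -0.7]
opening: 0.0199
gripper_force: 0.2
```

```bash
python3 -c "
from h import *
s=read_state();print(s['t'],s['tool_pos'],s['force'])
go(.468,.2445,.192,89)
im,d=read_camera('side');cv2.imwrite('pics/side2.png',cv2.resize(im[120:300,200:400,::-1],None,fx=3,fy=3))"
```

```text
5.0 [0.46579351 0.11870058 0.19103319] [ 0.7107205  -1.0741575  -0.71988503]
slide [ 1.258e+02  1.000e-01 -7.000e-01] dr [ 0.001 -0.002  0.001]
```

View pics/side2.png

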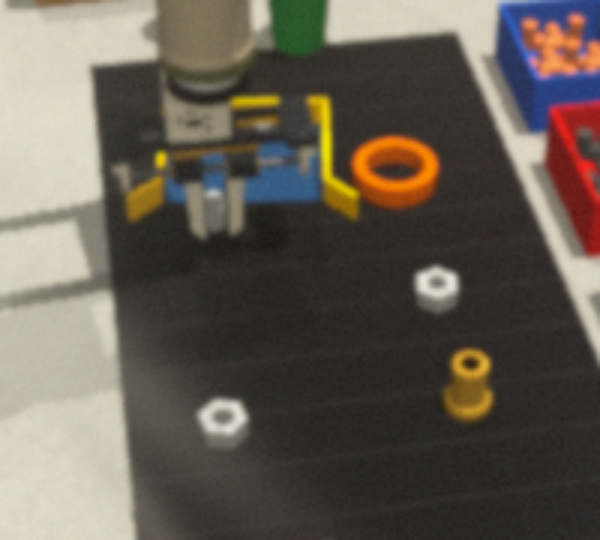

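The nut shows between the fingers at about (212,205) in the crop and is riding along well, so I continue.

Emit:
{"name": "servo_tool", "arguments": {"increments": [{"slide": [6, 0, -1], "dr": [0, 0, 0], "jaw": 0.785}, {"slide": [14, 0, -1], "dr": [0, 0, 0], "jaw": 0.785}, {"slide": [24, 0, -1], "dr": [0, 0, 0], "jaw": 0.785}, {"slide": [34, 0, -1], "dr": [0, 0, 0], "jaw": 0.785}, {"slide": [44, 0, -1], "dr": [0, 0, 0], "jaw": 0.785}, {"slide": [54, 0, -1], "dr": [0, 0, 0], "jaw": 0.785}, {"slide": [64, 0, -1], "dr": [0, 0, 0], "jaw": 0.785}, {"slide": [74, 0, -1], "dr": [0, 0, 0], "jaw": 0.785}, {"slide": [84, 0, -1], "dr": [0, 0, 0], "jaw": 0.785}, {"slide": [94, 0, -1], "dr": [0, 0, 0], "jaw": 0.785}, {"slide": [104, 0, -1], "dr": [0, 0, 0], "jaw": 0.785}, {"slide": [112, 0, -1], "dr": [0, 0, 0], "jaw": 0.785}, {"slide": [118, 0, -1], "dr": [0, 0, 0], "jaw": 0.785}, {"slide": [122, 0, -1], "dr": [0, 0, 0], "jaw": 0.785}, {"slide": [124, 0, -1], "dr": [0, 0, 0], "jaw": 0.785}, {"slide": [124, 0, -1], "dr": [0, 0, 0], "jaw": 0.785}]}}

```text
t: 6.65
tool_pos: [0.4679, 0.2423, 0.1923]
orientation: [-2.24, -2.202, -0.003]
force: [0.4, -0.9, -0.2]
opening: 0.0201
gripper_force: 0.0
```

Emit:
{"name": "servo_tool", "arguments": {"increments": [{"slide": [-5, 0, 0], "dr": [0, 0, 0], "jaw": 0.785}, {"slide": [-15, 0, 0], "dr": [0, 0, 0], "jaw": 0.785}, {"slide": [-25, 0, 0], "dr": [0, 0, 0], "jaw": 0.785}, {"slide": [-30, 0, -30], "dr": [0, 0, 0], "jaw": 0.785}, {"slide": [-30, 0, -75], "dr": [0, 0, 0], "jaw": 0.785}, {"slide": [-30, 0, -110], "dr": [0, 0, 0], "jaw": 0.785}, {"slide": [-30, 0, -110], "dr": [0, 0, 0], "jaw": 0.785}, {"slide": [-30, 0, -110], "dr": [0, 0, 0], "jaw": 0.785}]}}

```text
t: 7.45
tool_pos: [0.4677, 0.2112, 0.3032]
orientation: [2.241, 2.201, 0.007]
force: [-0.5, 0.3, 0.0]
opening: 0.02
gripper_force: 0.0
```

```bash
python3 -c "
from h import *
s=read_state();print(s['t'],s['tool_pos'],s['force'])
n=np.array([.6537,-.0072]); e=bay(.04,-.16); d=(e-n)/np.linalg.norm(e-n); print('end',e,'end tool',e-d*.024,'len',np.linalg.norm(e-n))
h=np.degrees(np.arctan2(d[1],d[0])); st=n-d*.055; print(st,h); go(st[0],st[1],.30,h)"
```

```text
7.45 [0.46771193 0.21122715 0.30321627] [-0.48579695  0.33283083  0.04021416]
end [0.52304 0.0628 ] end tool [0.54419528 0.05146624] len 0.14822967179347057
[ 0.70218085 -0.03317321] 151.82019302643505
slide [-240.2  238.8    3.4] dr [ 0.004 -0.    -1.097]
```

Emit:
{"name": "servo_tool", "arguments": {"increments": [{"slide": [-240, 239, 3], "dr": [0.003, 0, -1.097], "jaw": 0.785}, {"slide": [-240, 239, 3], "dr": [0.003, 0, -1.097], "jaw": 0.785}, {"slide": [-240, 239, 3], "dr": [0.003, 0, -1.097], "jaw": 0.785}, {"slide": [-240, 239, 3], "dr": [0.003, 0, -1.097], "jaw": 0.785}, {"slide": [-240, 239, 3], "dr": [0.003, 0, -1.097], "jaw": 0.785}, {"slide": [-240, 239, 3], "dr": [0.003, 0, -1.097], "jaw": 0.785}, {"slide": [-240, 239, 3], "dr": [0.003, 0, -1.097], "jaw": 0.785}, {"slide": [-240, 239, 3], "dr": [0.003, 0, -1.097], "jaw": 0.785}, {"slide": [-240, 239, 3], "dr": [0.003, 0, -1.097], "jaw": 0.785}, {"slide": [-240, 239, 3], "dr": [0.003, 0, -1.097], "jaw": 0.785}, {"slide": [-240, 239, 3], "dr": [0.003, 0, -1.097], "jaw": 0.785}, {"slide": [-240, 239, 3], "dr": [0.003, 0, -1.097], "jaw": 0.785}]}}

```text
t: 8.65
tool_pos: [0.7017, -0.0312, 0.2992]
orientation: [-0.763, -3.046, -0.0]
force: [-0.4, 0.1, 0.8]
opening: 0.0199
gripper_force: 0.0
```

```bash
python3 -c "
from h import *
s=read_state();print(s['t'],s['tool_pos'],s['q'])
go(.702,-.033,.192,151.8)
im,d=read_camera('top');np.save('top2.npy',im);cv2.imwrite('pics/top2.png',cv2.resize(im[140:270,235:435,::-1],None,fx=4,fy=4,interpolation=cv2.INTER_CUBIC))"
```

```text
8.65 [ 0.70171172 -0.03120484  0.29915528] [-1.17468803e-01  4.68256665e-01  1.27743881e+00  2.65306795e-04
  1.39742207e+00 -1.19764913e+00]
slide [ -1.3  -1.4 107.2] dr [-0.    -0.002  0.002]
```

View pics/top2.png

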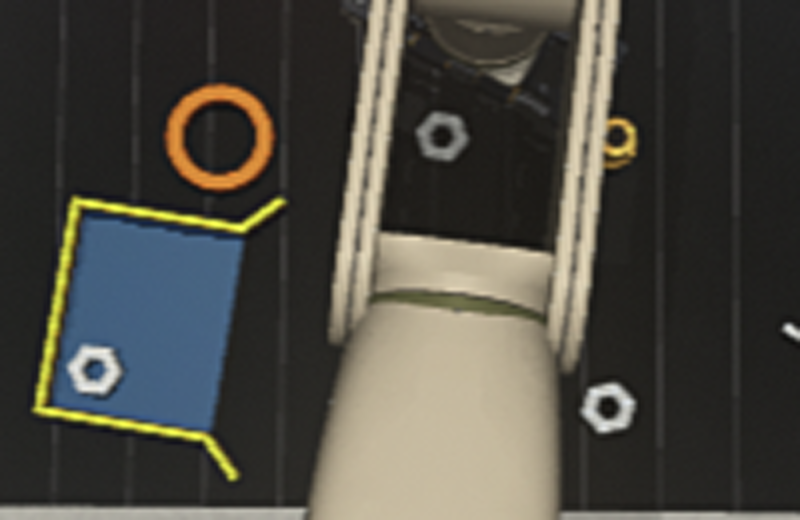

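One nut now lies in the bay at crop (95,370). The next is untouched at (442,136), with the tool behind it. I descend and push it in front of the mouth.

Emit:
{"name": "servo_tool", "arguments": {"increments": [{"slide": [-1, -1, 40], "dr": [0, 0, 0], "jaw": 0.785}, {"slide": [-1, -1, 75], "dr": [0, 0, 0], "jaw": 0.785}, {"slide": [-1, -1, 95], "dr": [0, 0, 0], "jaw": 0.785}, {"slide": [-1, -1, 106], "dr": [0, 0, 0], "jaw": 0.785}, {"slide": [-1, -1, 106], "dr": [0, 0, 0], "jaw": 0.785}, {"slide": [-1, -1, 106], "dr": [0, 0, 0], "jaw": 0.785}]}}

```text
t: 9.3
tool_pos: [0.703, -0.0332, 0.1945]
orientation: [0.763, 3.047, 0.0]
force: [-0.5, -0.1, -0.0]
opening: 0.0203
gripper_force: 0.0
```

```bash
python3 -c "
from h import *
s=read_state();print(s['t'],s['tool_pos'],s['force'])
go(.544,.0515,.192,151.8)"
```

```text
9.3 [ 0.70298904 -0.03323056  0.19448991] [-0.45824377 -0.14000972 -0.00288951]
slide [180.2  -0.2   2.4] dr [0.    0.    0.002]
```

Emit:
{"name": "servo_tool", "arguments": {"increments": [{"slide": [10, 0, 1], "dr": [0, 0, 0], "jaw": 0.785}, {"slide": [18, 0, 2], "dr": [0, 0, 0], "jaw": 0.785}, {"slide": [24, 0, 2], "dr": [0, 0, 0], "jaw": 0.785}, {"slide": [30, 0, 2], "dr": [0, 0, 0], "jaw": 0.785}, {"slide": [36, 0, 2], "dr": [0, 0, 0], "jaw": 0.785}, {"slide": [44, 0, 2], "dr": [0, 0, 0], "jaw": 0.785}, {"slide": [53, 0, 2], "dr": [0, 0, 0], "jaw": 0.785}, {"slide": [63, 0, 2], "dr": [0, 0, 0], "jaw": 0.785}, {"slide": [74, 0, 2], "dr": [0, 0, 0], "jaw": 0.785}, {"slide": [85, 0, 2], "dr": [0, 0, 0], "jaw": 0.785}, {"slide": [96, 0, 2], "dr": [0, 0, 0], "jaw": 0.785}, {"slide": [107, 0, 2], "dr": [0, 0, 0], "jaw": 0.785}, {"slide": [118, 0, 2], "dr": [0, 0, 0], "jaw": 0.785}, {"slide": [129, 0, 2], "dr": [0, 0, 0], "jaw": 0.785}, {"slide": [140, 0, 2], "dr": [0, 0, 0], "jaw": 0.785}, {"slide": [151, 0, 2], "dr": [0, 0, 0], "jaw": 0.785}, {"slide": [162, 0, 2], "dr": [0, 0, 0], "jaw": 0.785}, {"slide": [171, 0, 2], "dr": [0, 0, 0], "jaw": 0.785}, {"slide": [177, 0, 2], "dr": [0, 0, 0], "jaw": 0.785}, {"slide": [180, 0, 2], "dr": [0, 0, 0], "jaw": 0.785}]}}

```text
t: 11.3
tool_pos: [0.5431, 0.0518, 0.1912]
orientation: [-0.762, -3.046, 0.0]
force: [-0.4, -0.4, 0.4]
opening: 0.0202
gripper_force: 0.3
```

Emit:
{"name": "servo_tool", "arguments": {"increments": [{"slide": [-5, 0, 0], "dr": [0, 0, 0], "jaw": 0.785}, {"slide": [-15, 0, 0], "dr": [0, 0, 0], "jaw": 0.785}, {"slide": [-25, 0, 0], "dr": [0, 0, 0], "jaw": 0.785}, {"slide": [-30, 0, -30], "dr": [0, 0, 0], "jaw": 0.785}, {"slide": [-30, 0, -75], "dr": [0, 0, 0], "jaw": 0.785}, {"slide": [-30, 0, -100], "dr": [0, 0, 0], "jaw": 0.785}, {"slide": [-30, 0, -100], "dr": [0, 0, 0], "jaw": 0.785}]}}

```text
t: 12.0
tool_pos: [0.5731, 0.0365, 0.2967]
orientation: [0.763, 3.04, 0.003]
force: [-0.3, 0.5, 1.0]
opening: 0.02
gripper_force: 0.0
```

```bash
python3 -c "
from h import *
s=read_state();print(s['t'],s['tool_pos'],s['force'])
n=bay(.04,-.16); e=bay(.045,.035); d=(e-n)/np.linalg.norm(e-n); print('end',e,'end tool',e-d*.024)
h=np.degrees(np.arctan2(d[1],d[0])); st=n-d*.06; print(st,h); go(st[0],st[1],.30,h)"
```

```text
12.0 [0.57313988 0.03652027 0.29666718] [-0.32394952  0.45987848  0.98807958]
end [0.557815 0.254695] end tool [0.55353545 0.23107964]
[0.51234112 0.00376159] 79.72839482602319
slide [ 38.1 -57.6  -3.8] dr [0.007 0.003 1.259]
```

Emit:
{"name": "servo_tool", "arguments": {"increments": [{"slide": [38, -58, -4], "dr": [0.003, 0, 1.259], "jaw": 0.785}, {"slide": [38, -58, -4], "dr": [0.003, 0, 1.259], "jaw": 0.785}, {"slide": [38, -58, -4], "dr": [0.003, 0, 1.259], "jaw": 0.785}, {"slide": [38, -58, -4], "dr": [0.003, 0, 1.259], "jaw": 0.785}, {"slide": [38, -58, -4], "dr": [0.003, 0, 1.259], "jaw": 0.785}, {"slide": [38, -58, -4], "dr": [0.003, 0, 1.259], "jaw": 0.785}, {"slide": [38, -58, -4], "dr": [0.003, 0, 1.259], "jaw": 0.785}, {"slide": [38, -58, -4], "dr": [0.003, 0, 1.259], "jaw": 0.785}, {"slide": [38, -58, -4], "dr": [0.003, 0, 1.259], "jaw": 0.785}, {"slide": [38, -58, -4], "dr": [0.003, 0, 1.259], "jaw": 0.785}, {"slide": [38, -58, -4], "dr": [0.003, 0, 1.259], "jaw": 0.785}]}}

```text
t: 13.1
tool_pos: [0.5096, 0.0037, 0.2946]
orientation: [-2.407, -2.014, 0.007]
force: [0.1, -0.1, -1.0]
opening: 0.0199
gripper_force: 0.0
```

```bash
python3 -c "
from h import *
s=read_state();print(s['t'],s['tool_pos'],s['q'])
go(.5123,.0038,.192,79.7)
im,d=read_camera('top');cv2.imwrite('pics/top3.png',cv2.resize(im[140:270,235:435,::-1],None,fx=4,fy=4,interpolation=cv2.INTER_CUBIC))"
```

```text
13.1 [0.50957535 0.00371068 0.29455015] [-9.28891533e-02 -3.04171262e-02  1.85991640e+00 -1.29206051e-03
  1.31714070e+00  8.46367573e-02]
slide [  0.7   3.2 102.5] dr [-0.005  0.002  0.003]
```

View pics/top3.png

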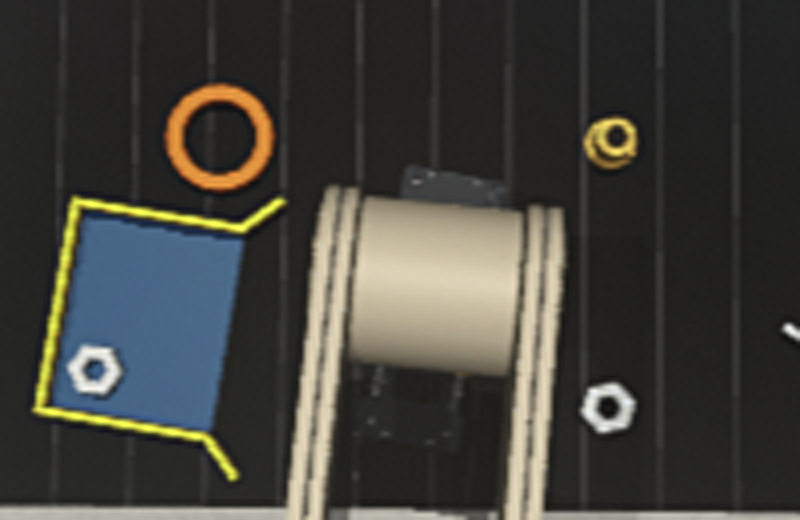

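The wrist hides the nut here, so I check with the side and wrist cameras.

```bash
python3 -c "
from h import *
im,d=read_camera('side');w,_=read_camera('wrist')
np.save('side3.npy',im)
cv2.imwrite('pics/both.png',np.hstack([cv2.resize(im[130:280,220:370,::-1],(400,400)),cv2.resize(w[:,120:520,::-1],(400,400))]))"
```

```text
(no output)
```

View pics/both.png

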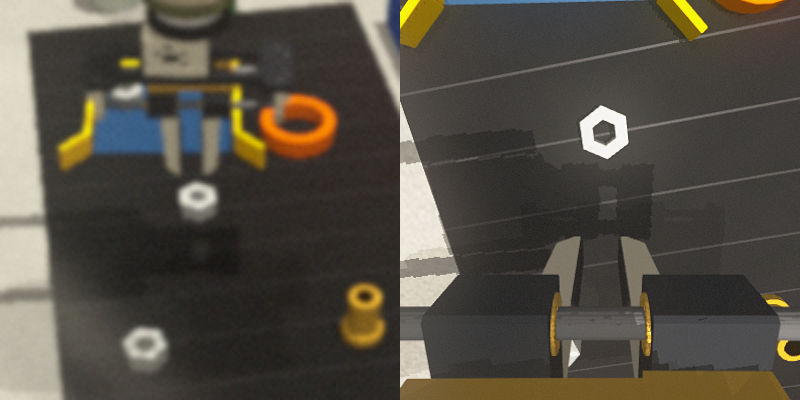

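The wrist view shows the nut lying at full-image pixel (324,132), straight ahead of the fingers.

```bash
python3 -c "
from h import *
p=px2w('wrist',[(324,132)],.02)[0];print(p,tobay(p))
p2=px2w('side',[(220+197*150/400,130+192*150/400)],.02)[0];print(p2)
n=p[:2]; e=bay(.045,.035); d=(e-n)/np.linalg.norm(e-n); st=n-d*.05;h=np.degrees(np.arctan2(d[1],d[0]));print(st,h,e-d*.024)
go(st[0],st[1],.192,h)"
```

```text
[0.52136959 0.06235608 0.02      ] [ 0.0384 -0.1606]
[0.52591855 0.06654664 0.02      ]
[0.51206097 0.01323022] 79.27049627936832 [0.55334686 0.23111459]
slide [  9.8   1.3 103. ] dr [-0.004  0.002  0.009]
```

Emit:
{"name": "servo_tool", "arguments": {"increments": [{"slide": [0, 2, 40], "dr": [-0.003, 0.001, 0.005], "jaw": 0.785}, {"slide": [0, 3, 75], "dr": [-0.003, 0.001, 0.005], "jaw": 0.785}, {"slide": [0, 3, 92], "dr": [-0.003, 0.001, 0.005], "jaw": 0.785}, {"slide": [0, 3, 101], "dr": [-0.003, 0.001, 0.005], "jaw": 0.785}, {"slide": [0, 3, 101], "dr": [-0.003, 0.001, 0.005], "jaw": 0.785}, {"slide": [0, 3, 101], "dr": [-0.003, 0.001, 0.005], "jaw": 0.785}]}}

```text
t: 13.85
tool_pos: [0.5126, 0.0034, 0.1953]
orientation: [2.415, 2.008, 0.0]
force: [0.3, 0.1, 1.0]
opening: 0.0199
gripper_force: 0.0
```

```bash
python3 -c "
from h import *
s=read_state();print(s['t'],s['tool_pos'],s['force'])
go(.5533,.231,.192,79.3)"
```

```text
13.85 [0.51258429 0.00335632 0.19529928] [0.28931294 0.06505048 0.96928681]
slide [231.3  -1.5   3.2] dr [0.001 0.    0.003]
```

Emit:
{"name": "servo_tool", "arguments": {"increments": [{"slide": [12, 0, 1], "dr": [0, 0, 0], "jaw": 0.785}, {"slide": [20, 0, 2], "dr": [0, 0, 0], "jaw": 0.785}, {"slide": [26, 0, 3], "dr": [0, 0, 0], "jaw": 0.785}, {"slide": [32, 0, 3], "dr": [0, 0, 0], "jaw": 0.785}, {"slide": [38, 0, 3], "dr": [0, 0, 0], "jaw": 0.785}, {"slide": [46, 0, 3], "dr": [0, 0, 0], "jaw": 0.785}, {"slide": [56, 0, 3], "dr": [0, 0, 0], "jaw": 0.785}, {"slide": [68, 0, 3], "dr": [0, 0, 0], "jaw": 0.785}, {"slide": [81, 0, 3], "dr": [0, 0, 0], "jaw": 0.785}, {"slide": [94, -1, 3], "dr": [0, 0, 0], "jaw": 0.785}, {"slide": [107, -1, 3], "dr": [0, 0, 0], "jaw": 0.785}, {"slide": [120, -1, 3], "dr": [0, 0, 0], "jaw": 0.785}, {"slide": [133, -1, 3], "dr": [0, 0, 0], "jaw": 0.785}, {"slide": [146, -1, 3], "dr": [0, 0, 0], "jaw": 0.785}, {"slide": [159, -1, 3], "dr": [0, 0, 0], "jaw": 0.785}, {"slide": [172, -1, 3], "dr": [0, 0, 0], "jaw": 0.785}, {"slide": [185, -1, 3], "dr": [0, 0, 0], "jaw": 0.785}, {"slide": [197, -1, 3], "dr": [0, 0, 0], "jaw": 0.785}, {"slide": [207, -1, 3], "dr": [0, 0, 0], "jaw": 0.785}, {"slide": [215, -1, 3], "dr": [0, 0, 0], "jaw": 0.785}]}}

```text
t: 15.85
tool_pos: [0.5505, 0.2159, 0.1911]
orientation: [-2.416, -2.008, 0.002]
force: [0.1, -0.9, 0.8]
opening: 0.0199
gripper_force: 0.7
```

Emit:
{"name": "servo_tool", "arguments": {"increments": [{"slide": [7, 0, 0], "dr": [0, 0, 0], "jaw": 0.785}, {"slide": [12, 0, 0], "dr": [0, 0, 0], "jaw": 0.785}, {"slide": [16, 0, 0], "dr": [0, 0, 0], "jaw": 0.785}, {"slide": [16, 0, 0], "dr": [0, 0, 0], "jaw": 0.785}, {"slide": [8, 0, 0], "dr": [0, 0, 0], "jaw": 0.785}, {"slide": [0, 0, 0], "dr": [0, 0, 0], "jaw": 0.785}, {"slide": [-10, 0, 0], "dr": [0, 0, 0], "jaw": 0.785}, {"slide": [-15, 0, -30], "dr": [0, 0, 0], "jaw": 0.785}, {"slide": [-15, 0, -75], "dr": [0, 0, 0], "jaw": 0.785}, {"slide": [-15, 0, -105], "dr": [0, 0, 0], "jaw": 0.785}, {"slide": [-15, 0, -105], "dr": [0, 0, 0], "jaw": 0.785}]}}

```text
t: 16.95
tool_pos: [0.5496, 0.1997, 0.3024]
orientation: [2.414, 2.004, 0.012]
force: [-0.4, -0.5, 0.2]
opening: 0.0198
gripper_force: 0.0
```

```bash
python3 -c "
from h import *
s=read_state();print(s['t'],s['tool_pos'],s['force'])
n=np.array([.4414,-.1374]); e=bay(0,-.008); d=(e-n)/np.linalg.norm(e-n); print('end',e,'end tool',e-d*.024)
h=np.degrees(np.arctan2(d[1],d[0])); st=n-d*.06; print(st,h); go(st[0],st[1],.30,h)"
```

```text
16.95 [0.54958263 0.19973237 0.30236667] [-0.36049713 -0.47317931  0.20362875]
end [0.506776 0.219096] end tool [0.50244695 0.19548966]
[ 0.43057738 -0.19641585] 79.60828113979393
slide [-411.3  -44.2    0.5] dr [ 0.008 -0.004 -0.004]
```

Emit:
{"name": "servo_tool", "arguments": {"increments": [{"slide": [-411, -44, 0], "dr": [0.003, -0.002, -0.004], "jaw": 0.785}, {"slide": [-411, -44, 0], "dr": [0.003, -0.002, -0.004], "jaw": 0.785}, {"slide": [-411, -44, 0], "dr": [0.003, -0.002, -0.004], "jaw": 0.785}, {"slide": [-411, -44, 0], "dr": [0.003, -0.002, -0.004], "jaw": 0.785}, {"slide": [-411, -44, 0], "dr": [0.003, -0.002, -0.004], "jaw": 0.785}, {"slide": [-411, -44, 0], "dr": [0.003, -0.002, -0.004], "jaw": 0.785}, {"slide": [-411, -44, 0], "dr": [0.003, -0.002, -0.004], "jaw": 0.785}, {"slide": [-411, -44, 0], "dr": [0.003, -0.002, -0.004], "jaw": 0.785}, {"slide": [-411, -44, 0], "dr": [0.003, -0.002, -0.004], "jaw": 0.785}, {"slide": [-411, -44, 0], "dr": [0.003, -0.002, -0.004], "jaw": 0.785}, {"slide": [-411, -44, 0], "dr": [0.003, -0.002, -0.004], "jaw": 0.785}, {"slide": [-411, -44, 0], "dr": [0.003, -0.002, -0.004], "jaw": 0.785}]}}

```text
t: 18.15
tool_pos: [0.4295, -0.1945, 0.296]
orientation: [-2.409, -2.013, 0.007]
force: [-0.4, -0.9, -0.5]
opening: 0.02
gripper_force: 0.0
```

```bash
python3 -c "
from h import *
s=read_state();print(s['t'],s['tool_pos'],s['q'])
go(.4306,-.1964,.192,79.6)
im,d=read_camera('top');w,_=read_camera('wrist');np.save('w4.npy',w)
cv2.imwrite('pics/both4.png',np.hstack([cv2.resize(im[160:270,235:345,::-1],(400,400),interpolation=cv2.INTER_CUBIC),cv2.resize(w[:,120:520,::-1],(400,400))]))"
```

```text
18.15 [ 0.42946073 -0.19452708  0.29604972] [-0.53279529 -0.14061499  1.96055538 -0.00335199  1.3250602  -0.35334832]
slide [ -1.4   1.9 104. ] dr [-0.004  0.002  0.003]
```

View pics/both4.png

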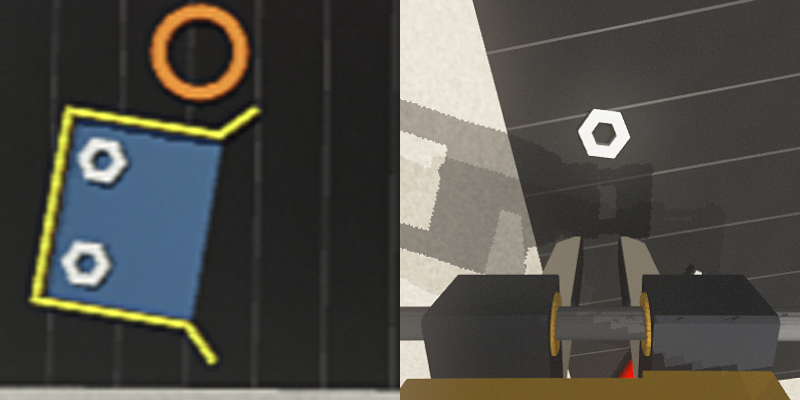

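Two nuts are in the bay, at (102,160) and (86,264). The third is straight ahead of the fingers at wrist pixel (324,133). Something pale shows at wrist pixel (415,272), probably the driver's blade, so I check its distance.

```bash
python3 -c "
from h import *
print(px2w('wrist',[(324,133)],.02),px2w('wrist',[(415,272),(348,370)],.01))
print(px2w('top',[(431,222),(458,238),(485,258)],.01))"
```

```text
[[ 0.44138256 -0.13703427  0.02      ]] [[ 0.50301857 -0.27909498  0.01      ]
 [ 0.42356841 -0.38084259  0.01      ]]
[[ 0.50337902 -0.27734968  0.01      ]
 [ 0.45397446 -0.36083108  0.01      ]
 [ 0.39265379 -0.443255    0.01      ]]
```

Emit:
{"name": "servo_tool", "arguments": {"increments": [{"slide": [0, 1, 40], "dr": [-0.003, 0.001, 0.003], "jaw": 0.785}, {"slide": [0, 2, 75], "dr": [-0.003, 0.001, 0.003], "jaw": 0.785}, {"slide": [0, 2, 93], "dr": [-0.003, 0.001, 0.003], "jaw": 0.785}, {"slide": [0, 2, 102], "dr": [-0.003, 0.001, 0.003], "jaw": 0.785}, {"slide": [0, 2, 102], "dr": [-0.003, 0.001, 0.003], "jaw": 0.785}, {"slide": [0, 2, 102], "dr": [-0.003, 0.001, 0.003], "jaw": 0.785}]}}

```text
t: 18.85
tool_pos: [0.4314, -0.1962, 0.1954]
orientation: [2.413, 2.009, -0.002]
force: [-0.2, -0.2, 1.4]
opening: 0.0201
gripper_force: 0.0
```

```bash
python3 -c "
from h import *
s=read_state();print(s['t'],s['tool_pos'],s['force'])
go(.5024,.1955,.192,79.6)"
```

```text
18.85 [ 0.4314259  -0.19619903  0.19540907] [-0.24024575 -0.15901316  1.44406514]
slide [398.1  -1.2   2.6] dr [ 0.     0.002 -0.001]
```

Emit:
{"name": "servo_tool", "arguments": {"increments": [{"slide": [12, 0, 1], "dr": [0, 0, 0], "jaw": 0.785}, {"slide": [20, 0, 2], "dr": [0, 0, 0], "jaw": 0.785}, {"slide": [26, 0, 3], "dr": [0, 0, 0], "jaw": 0.785}, {"slide": [32, 0, 3], "dr": [0, 0, 0], "jaw": 0.785}, {"slide": [38, 0, 3], "dr": [0, 0, 0], "jaw": 0.785}, {"slide": [46, 0, 3], "dr": [0, 0, 0], "jaw": 0.785}, {"slide": [56, 0, 3], "dr": [0, 0, 0], "jaw": 0.785}, {"slide": [68, 0, 3], "dr": [0, 0, 0], "jaw": 0.785}, {"slide": [81, 0, 3], "dr": [0, 0, 0], "jaw": 0.785}, {"slide": [94, 0, 3], "dr": [0, 0, 0], "jaw": 0.785}, {"slide": [107, 0, 3], "dr": [0, 0, 0], "jaw": 0.785}, {"slide": [120, 0, 3], "dr": [0, 0, 0], "jaw": 0.785}, {"slide": [133, 0, 3], "dr": [0, 0, 0], "jaw": 0.785}, {"slide": [146, 0, 3], "dr": [0, 0, 0], "jaw": 0.785}, {"slide": [159, 0, 3], "dr": [0, 0, 0], "jaw": 0.785}, {"slide": [172, 0, 3], "dr": [0, 0, 0], "jaw": 0.785}, {"slide": [185, 0, 3], "dr": [0, 0, 0], "jaw": 0.785}, {"slide": [198, 0, 3], "dr": [0, 0, 0], "jaw": 0.785}, {"slide": [211, 0, 3], "dr": [0, 0, 0], "jaw": 0.785}, {"slide": [224, 0, 3], "dr": [0, 0, 0], "jaw": 0.785}]}}

```text
t: 20.85
tool_pos: [0.4717, 0.025, 0.191]
orientation: [2.415, 2.009, -0.003]
force: [1.1, -1.9, 1.2]
opening: 0.0201
gripper_force: 0.6
```

Emit:
{"name": "servo_tool", "arguments": {"increments": [{"slide": [12, 0, 0], "dr": [0, 0, 0], "jaw": 0.785}, {"slide": [24, 0, 0], "dr": [0, 0, 0], "jaw": 0.785}, {"slide": [36, 0, 0], "dr": [0, 0, 0], "jaw": 0.785}, {"slide": [48, 0, 0], "dr": [0, 0, 0], "jaw": 0.785}, {"slide": [60, 0, 0], "dr": [0, 0, 0], "jaw": 0.785}, {"slide": [72, 0, 0], "dr": [0, 0, 0], "jaw": 0.785}, {"slide": [84, 0, 0], "dr": [0, 0, 0], "jaw": 0.785}, {"slide": [96, 0, 0], "dr": [0, 0, 0], "jaw": 0.785}, {"slide": [108, 0, 0], "dr": [0, 0, 0], "jaw": 0.785}, {"slide": [120, 0, 0], "dr": [0, 0, 0], "jaw": 0.785}, {"slide": [132, 0, 0], "dr": [0, 0, 0], "jaw": 0.785}, {"slide": [143, 0, 0], "dr": [0, 0, 0], "jaw": 0.785}, {"slide": [153, 0, 0], "dr": [0, 0, 0], "jaw": 0.785}, {"slide": [161, 0, 0], "dr": [0, 0, 0], "jaw": 0.785}, {"slide": [168, 0, 0], "dr": [0, 0, 0], "jaw": 0.785}, {"slide": [172, 0, 0], "dr": [0, 0, 0], "jaw": 0.785}, {"slide": [173, 0, 0], "dr": [0, 0, 0], "jaw": 0.785}, {"slide": [173, 0, 0], "dr": [0, 0, 0], "jaw": 0.785}]}}

```text
t: 22.65
tool_pos: [0.503, 0.1941, 0.1908]
orientation: [2.415, 2.009, -0.003]
force: [-0.6, -0.3, 0.1]
opening: 0.0197
gripper_force: 0.0
```

Emit:
{"name": "servo_tool", "arguments": {"increments": [{"slide": [-5, 0, 0], "dr": [0, 0, 0], "jaw": 0.785}, {"slide": [-15, 0, 0], "dr": [0, 0, 0], "jaw": 0.785}, {"slide": [-25, 0, 0], "dr": [0, 0, 0], "jaw": 0.785}, {"slide": [-30, 0, -30], "dr": [0, 0, 0], "jaw": 0.785}, {"slide": [-30, 0, -75], "dr": [0, 0, 0], "jaw": 0.785}, {"slide": [-50, 0, -110], "dr": [0, 0, 0], "jaw": 0.785}, {"slide": [-100, 0, -110], "dr": [0, 0, 0], "jaw": 0.785}, {"slide": [-150, 0, -110], "dr": [0, 0, 0], "jaw": 0.785}, {"slide": [-200, 0, -110], "dr": [0, 0, 0], "jaw": 0.785}, {"slide": [-250, 0, -110], "dr": [0, 0, 0], "jaw": 0.785}, {"slide": [-300, 0, -110], "dr": [0, 0, 0], "jaw": 0.785}, {"slide": [-300, 0, -110], "dr": [0, 0, 0], "jaw": 0.785}, {"slide": [-300, 0, -110], "dr": [0, 0, 0], "jaw": 0.785}]}}

```text
t: 23.95
tool_pos: [0.4478, -0.1023, 0.3013]
orientation: [2.419, 2.004, -0.002]
force: [0.2, 0.7, 0.1]
opening: 0.02
gripper_force: 0.0
```

```bash
python3 -c "
from h import *
s=read_state();print(s['t'],s['tool_pos'],s['force'])
im,d=read_camera('top')
cv2.imwrite('pics/final.png',cv2.resize(im[140:270,225:425,::-1],None,fx=4,fy=4,interpolation=cv2.INTER_CUBIC))"
```

```text
23.95 [ 0.44780813 -0.10234176  0.30125699] [0.17530377 0.65274027 0.0641757 ]
```

View pics/final.png

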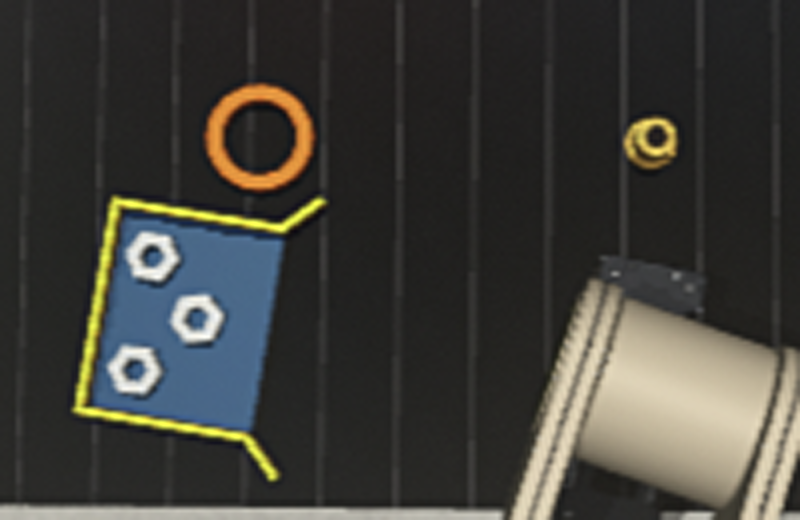

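All three nuts lie flat and wholly inside the bay, at (152,257), (196,319) and (134,371). The bush and tape have not moved, and the arm is clear.

```bash
python3 -c "
from plant import *
print(close_job())"
```

```text
the job is handed in; nothing more can be done
None
```

All three nuts were swept flat and wholly inside the bay, the bush and the other items were left untouched, and the job was handed in at about 24 s.

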